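# Present a steel plate over the riser's edge

## Robot

A 6-joint arm with a two-finger parallel gripper is mounted at the origin on the work surface. World frame = base frame: x ahead of the robot, y to its left, z up, the work surface at z = 0. Lengths are in m, angles in rad, forces in N, time in s.
With the tool pointing down it reaches from about 0.225 to 0.875 m from the base axis. Payload 3.4 kg.
Tool frame: the origin (TCP) lies on the mounting face of the last link; the fingertips stand 173 mm ahead of it and the grasp point (between the pads) lies 155 mm ahead of it; y points along the fingers, x is the direction in which the jaws open and shut, and the axes are right-handed (so a half turn about y gives the same grasp; the last joint's range is limited). The gripper opens to 85 mm and grips with 20 to 120 N. Pads are 22 mm wide; open, the fingers measure 114 mm over their backs; the gripper's body (76 mm by 85 mm) begins 54 mm behind the grasp point. The pads swing forward as they close: fully open they stand 13 mm farther back than shut.
Start: joints at [-1.3, 0.276, 1.505, -0, 1.361, -0.121], TCP at [0.22, -0.531, 0.405] pointing down, gripper open.
Joint ranges: [-2.89, 2.89], [-0.75, 2.08], [0.22, 2.7], [-1.18, 4.32], [0.11, 2.71], [-2.7, 2.7]. Speed limits (rad/s): [2.57, 2.57, 3.14, 3.14, 3.14, 3.14].

## Interface

Orientations are given as a unit quaternion [w, x, y, z].
In Python, from rig import manip, vision, ticket gives the robot as it stands.
- The arm moves only by the tool arm_command, never from a script. Its argument "increments" is one flat list of numbers, 7 for each row, row after row: the turn, a rotation vector about the tool's x, y, z in rad, then the shift along the tool's x, y, z in cm, then the closure, from 0 (fully open) to 1 (shut). In form: [wx, wy, wz, tx, ty, tz, hand, wx, wy, wz, tx, ty, tz, hand, ...]. A call has 1 to 8 rows; each row shifts and turns the commanded pose from where the row before left it, along the tool's axes as they then stand; what a row does not reach is not made up. A row lasts 1/8 s, in which the tool goes at most 62.5 mm and 10.7 degrees, less where a joint would pass 70% of its speed; a pose out of reach is approached as far as the arm can. A call is refused whole if a number of a shift passes 6.25 or a number of a turn 0.188, either way. A call with a gripper value outside its range is refused whole. The fingers move at their own pace and stop on an object; "grip_force" is the grip in N (left out, the last holds). Time passes only in rows, so rows that do not move let the fingers close. It gives the time, the measured TCP pose, the force and the opening at its end, in the units of the state.
- manip.get_state(): the state, without advancing time (a new reading comes with each control period).
- vision.get_image(name): name is "scene" or "top" or "wrist"; returns the picture (420x560x3 uint8, red, green, blue); there is no depth.
- vision.camera_params(name): a dict with "vfov" (degrees; the focal length in pixels is half the picture's height over the tangent of half this angle, whatever the lens; pixels are square), "cx", "cy" (the principal point, pixels), "distortion" ([k1, k2, p1, p2, k3] as OpenCV has them; the pictures are not rectified), "R" (3x3) and "t" (3): a world point X has camera coordinates R X + t. Camera axes: x right, y down, z forward; pixel columns grow to the right and rows downward; lengths in m; the calibration is good to about 2 mm. A picture is of the moment at which its call begins: read the wrist's pose just before it. camera_params takes no time and is no camera call; for the wrist camera it gives the pose at the moment of the call.
- ticket.sign_off(): hands the job in, once; it reports no verdict.
The state is a dict: "clock": time; "qpos": joint angles; "qd": joint speeds; "effort": joint torques, N m; "position": TCP position; "ee_rot": TCP orientation; "contact_force": force on the tool from outside, world axes, zero at the start; "moment": the same for the moment, N m; "width": finger opening in m.
Only numpy, scipy, OpenCV 4.12 (cv2) and the standard library are available. Lean on these libraries where they do the work, as an engineer would, in place of code of your own. Each camera call takes 0.05 s, during which the arm holds its last target.

## Task

A customer wants to try bolts in the square-cornered steel plate with four holes that lies on the white riser. Push the small carton that stands in front of it to one side, out of the plate's way, leaving it standing on the riser; then slide the plate straight out over the riser's far edge (the edge away from the robot) until about 40 mm of it overhangs, square to the edge. Only push: lift and tip nothing, and leave the narrow strip, the collar and everything else where they are.

Things in the scene. Friction and masses are not known exactly. Their poses are not given: they have to be found in the camera images.
- riser: Fixed low white shelf board on grey feet standing on the counter, top face 280 mm deep (its x) by 460 mm wide (its y), 50 mm above the counter; the board is 18 mm thick. Origin: on the counter under its centre; its x axis points away from the robot to the far edge, to within 0.25 rad; z up.
- riser_edge (a point): Middle of the riser's far edge, at the height of the top face; axes as the riser's. Past it (more x) is free air.
- plate: The plate to slide: bare steel, 110 mm (its x) by 100 mm (its y), 6 mm thick, 0.4 kg or so, loose and flat on the riser, with four 13 mm through holes 35 mm from its centre in x and 30 mm in y. Origin: centre of its underside; its x axis points towards the riser's far edge, at first up to 0.15 rad off the riser's x; z up. It lies in the left or in the right part of the riser, with at least 40 mm of free board behind it.
- plate_front (a point): Middle of the plate's leading edge (underside), the edge nearest the riser's far edge, 55 mm from the plate's origin along its x. The plate starts with this 85 to 105 mm short of the riser's edge.
- plate_back (a point): Middle of the plate's rear edge (underside), nearest the robot, 55 mm from the plate's origin against its x.
- carton: Small closed cardboard carton of screws, 60 x 60 mm and 75 mm tall, 0.35 kg or so, loose, standing on the riser between the plate and the far edge, about 100 mm ahead of the plate's origin. Origin: centre of its underside; z up.
- strip: Narrow steel strip, 160 mm (its x) by 40 mm, 6 mm thick, four holes in a row, loose on the other part of the riser from the plate, at most 0.15 rad off the riser's x. Must stay. Origin: centre of its underside.
- collar: Dark steel ring, 42 mm across, 18 mm tall, loose on the riser near the middle of its near (robot) side. Must stay. Origin: centre of its underside.
- jar: Clear screw-top jar, 66 mm across, 100 mm tall, on the counter at the left. Must stay. Origin: centre of its underside.
- padlock: Brass padlock lying on the counter at the left, about 80 x 40 mm, 34 mm tall. Must stay. Origin: centre of the brass body's underside.
- hammer: Hammer lying on the counter at the right. Must stay. Origin: on its underside.
- screw_box: Cardboard box 90 x 130 mm, 60 mm tall, on the counter at the right. Must stay. Origin: centre of its underside.
Things that resemble listed ones, but are neither listed nor needed, are in the scene too. Leave any red look-alike of the carton alone.

How it is judged:
By the outcome, as a careful person would: the job done as asked, in the order asked, and still so for the second after the job is handed in, with the robot touching nothing.
It also fails if it takes over 59 s, if anything falls off the work surface, if the arm or the gripper's body presses on something with over 40 N, if the wrist force passes 120 N, or if a joint passes its speed limit or range.

## Working session

There is one attempt and no reset: what is moved stays moved. The work goes in short steps, Python scripts to look and compute and a tool call to move; the robot and the scene stay as the last step left them, time stands still between calls to the robot, and variables do not carry over. Pictures are saved under pics/ and viewed, and the job is handed in when it is done.

Besides the shell and the picture viewer there is one more tool, called by a JSON object that holds its "op" and its "data", one argument or row to a line. arm_command: Moves the arm, as the interface text tells. Its arguments: {"type":"object","properties":{"increments":{"type":"array"},"grip_force":{"type":"number"}},"required":["increments"]}

```bash
mkdir -p pics; ls; python3 - <<'E'
from rig import manip, vision
import cv2
s=manip.get_state();print(s)
for n in("scene","top","wrist"):
    p=vision.camera_params(n);print(n,p)
    cv2.imwrite(f"pics/{n}0.png",vision.get_image(n)[:,:,::-1])
E
```

```text
pics
{'clock': 0.0, 'qpos': array([-1.29999720e+00,  2.76603171e-01,  1.50620683e+00,  1.99762146e-06,
        1.36069256e+00, -1.21003678e-01]), 'qd': array([-8.54693365e-04, -1.28209675e-03, -3.04516660e-04,  1.85039327e-03,
        5.39709232e-04, -6.84207159e-05]), 'effort': array([-2.25716161e-03, -4.16781485e+01, -2.45810974e+01, -4.86821591e-04,
        1.11464443e-02, -2.41186314e-06]), 'position': array([ 0.21949713, -0.5312034 ,  0.40380538]), 'ee_rot': array([ 0.58820227, -0.58732041,  0.39362228, -0.39259945]), 'contact_force': array([ 0.02405885,  0.2542948 , -0.58602741]), 'moment': array([0.00244129, 0.03679662, 0.00992023]), 'width': 0.08532416929875088}
scene {'vfov': 42.749765475329646, 'cx': 273.9211495487058, 'cy': 213.43032773533193, 'distortion': array([-0.13959434,  0.        ,  0.        ,  0.        ,  0.        ]), 'R': array([[ 0.76497355,  0.64383121, -0.01722891],
       [ 0.47748439, -0.58487346, -0.65569176],
       [-0.43223155,  0.49336032, -0.75483208]]), 't': array([-0.42704812, -0.24926282,  1.99410049])}
top {'vfov': 52.35801910186715, 'cx': 286.90663770820686, 'cy': 214.30397879695968, 'distortion': array([0.00227312, 0.        , 0.        , 0.        , 0.        ]), 'R': array([[ 0.019722  , -0.99979531,  0.00451446],
       [-0.98923225, -0.02016817, -0.14495791],
       [ 0.14501929, -0.00160699, -0.98942752]]), 't': array([-0.01962141,  0.57579615,  1.09462287])}
wrist {'vfov': 62.671063130920956, 'cx': 278.5732091057659, 'cy': 206.86373099630774, 'distortion': array([0.0069571, 0.       , 0.       , 0.       , 0.       ]), 'R': array([[ 0.382301  , -0.92403603, -0.00183347],
       [-0.87559342, -0.36289146,  0.31881964],
       [-0.29526618, -0.12027969, -0.94781363]]), 't': array([-0.5742384 , -0.04136756,  0.38020791])}
```

View pics/top0.png

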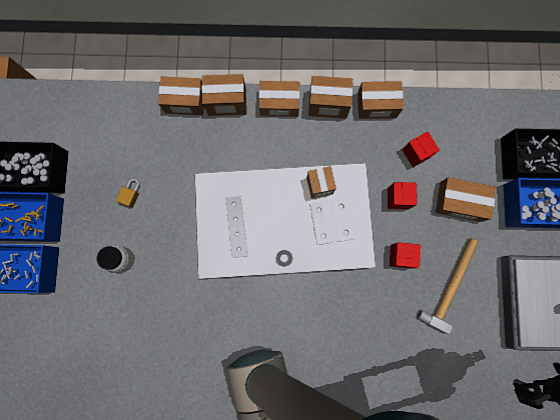

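View pics/scene0.png

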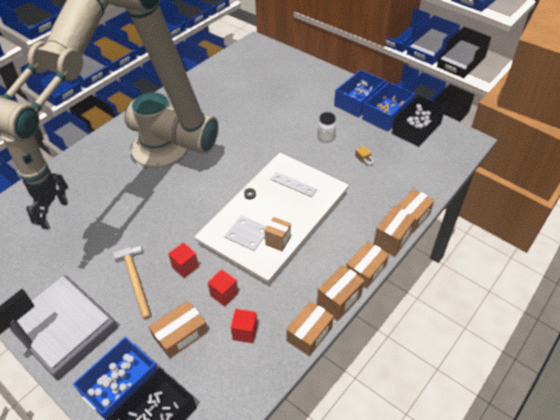

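View pics/wrist0.png

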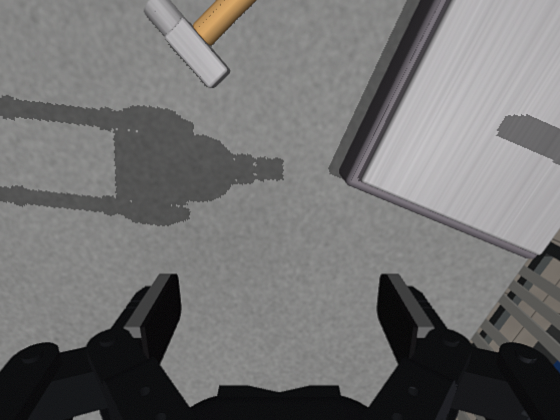

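The top view shows the white riser with corners near (196,174), (366,164), (374,267) and (199,278). The carton is at (321,182), the plate at (332,222), the strip at (236,226) and the collar at (284,258). These could be confused:
- **Carton:** brown carton (321,182), red cubes (422,148), (402,195) and (405,255), large box (467,198), and back-row boxes at y≈95.
- **Plate:** square plate (332,222) or narrow strip (236,226).

I choose the brown carton on the riser and the square plate behind it. Next is a close crop and measurement.

```bash
cat > h.py <<'E'
import numpy as np, cv2
from rig import manip, vision
def K(p,h=420):
    f=h/2/np.tan(np.radians(p["vfov"])/2); return np.array([[f,0,p["cx"]],[0,f,p["cy"]],[0,0,1]])
def ray(p,uv,z):
    u=cv2.undistortPoints(np.array(uv,float).reshape(-1,1,2),K(p),np.array(p["distortion"])).reshape(-1,2)
    d=np.c_[u,np.ones(len(u))]@p["R"]; c=-p["R"].T@p["t"]
    return c+d*((z-c[2])/d[:,2])[:,None]
def proj(p,X):
    return cv2.projectPoints(np.array(X,float).reshape(-1,1,3),cv2.Rodrigues(p["R"])[0],p["t"],K(p),np.array(p["distortion"]))[0].reshape(-1,2)
def riser(im,p):
    hsv=cv2.cvtColor(im,cv2.COLOR_RGB2HSV)
    m=((hsv[...,2]>215)&(hsv[...,1]<30)).astype(np.uint8)
    n,l,st,_=cv2.connectedComponentsWithStats(m); 
    i=1+np.argmax(st[1:,4]); c=(l==i).astype(np.uint8)
    cn=max(cv2.findContours(c,0,cv2.CHAIN_APPROX_NONE)[0],key=cv2.contourArea)
    return c,cv2.convexHull(cn)
E
python3 - <<'E'
from h import *
im=cv2.imread("pics/top0.png")[:,:,::-1].copy();p=vision.camera_params("top")
m,h=riser(im,p)
ap=cv2.approxPolyDP(h,5,True).reshape(-1,2);print(ap);print(ray(p,ap,.05).round(4))
cv2.imwrite("pics/crop_top.png",cv2.resize(im[150:290,180:390,::-1],None,fx=3.8,fy=3.8,interpolation=cv2.INTER_CUBIC))
E
```

```text
[[293  91]
 [260  91]]
[[ 0.9189 -0.0181  0.05  ]
 [ 0.9169  0.0729  0.05  ]]
```

View pics/crop_top.png

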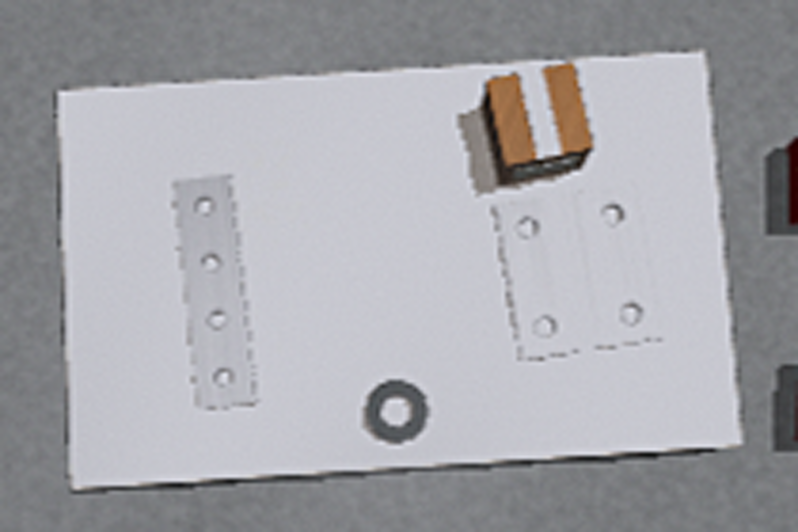

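```bash
cat > m.py <<'E'
from h import *
im=cv2.imread("pics/top0.png")[:,:,::-1].copy();p=vision.camera_params("top")
g=cv2.cvtColor(im,cv2.COLOR_RGB2GRAY);hsv=cv2.cvtColor(im,cv2.COLOR_RGB2HSV)
m=(g>165).astype(np.uint8); m[:150]=0;m[290:]=0;m[:,:180]=0;m[:,390:]=0
n,l,st,_=cv2.connectedComponentsWithStats(m);i=1+np.argmax(st[1:,4])
c=max(cv2.findContours((l==i).astype(np.uint8),0,cv2.CHAIN_APPROX_NONE)[0],key=cv2.contourArea)
r=cv2.minAreaRect(ray(p,c.reshape(-1,2),.05)[:,:2].astype(np.float32));print("riser",r)
f=lambda a:(np.array(a,float)+.5)/3.8-.5+[180,150]
R=ray(p,f([(58,92),(705,52),(742,444),(72,489)]),.05)[:,:2];print(R)
H=ray(p,f([(528,227),(612,213),(631,313),(545,325)]),.055)[:,:2];print("holes",H,"c",H.mean(0))
d=H[0]+H[1]-H[2]-H[3];print("plate yaw",np.arctan2(d[1],d[0]), np.linalg.norm(d)/2)
e=R[0]+R[1]-R[2]-R[3];print("riser yaw",np.arctan2(e[1],e[0]), R.mean(0))
e=R[0]-R[1];print("edge normal yaw",np.arctan2(-e[0],e[1]))
C=ray(p,f([(486,82),(577,64),(592,150),(505,165)]),.125)[:,:2];print("carton",C,C.mean(0))
e=C[0]+C[1]-C[2]-C[3];print(np.arctan2(e[1],e[0]))
S=ray(p,f([(204,205),(224,376)]),.055)[:,:2];print("strip",S)
print("collar",ray(p,f([(396,411)]),.06))
E
python3 m.py
```

```text
riser ((0.561250627040863, 0.0007462799549102783), (0.2780264616012573, 0.45914095640182495), 4.8046345710754395)
[[ 0.67929479  0.24027911]
 [ 0.71783488 -0.21584868]
 [ 0.44262866 -0.23926496]
 [ 0.40321751  0.21669564]]
holes [[ 0.58901305 -0.09124356]
 [ 0.60004978 -0.14950323]
 [ 0.53052977 -0.16268758]
 [ 0.52104513 -0.10354316]] c [ 0.56015943 -0.12674438]
plate yaw 0.18327410301812003 0.06991488122878457
riser yaw 0.08504948138550235 [5.60743961e-01 4.65275261e-04]
edge normal yaw 0.08429384862390735
carton [[ 0.67390488 -0.05736625]
 [ 0.68733388 -0.11723777]
 [ 0.62969707 -0.12732561]
 [ 0.6185291  -0.07049108]] [ 0.65236623 -0.09310518]
0.20258143223841335
strip [[0.59987719 0.13386564]
 [0.48162761 0.11570729]]
collar [[ 0.45992358 -0.00237514  0.06      ]]
```

```bash
cat >> h.py <<'E'
from scipy.spatial.transform import Rotation as Ro
O=np.array([.561,.0006]); YAW=.0845
U=np.array([np.cos(YAW),np.sin(YAW)]);V=np.array([-U[1],U[0]])
def rw(u,v): return O+u*U+v*V
def wr(P): d=np.asarray(P)[...,:2]-O; return np.stack([d@U,d@V],-1)
def tool():
    s=manip.get_state();w=s["ee_rot"];A=Ro.from_quat([w[1],w[2],w[3],w[0]]).as_matrix();return s,A
def go(u,v,z,yaw):  # yaw = world heading of tool x; prints tool-frame cm needed after turn, and turn
    s,A=tool(); x=A[:,0];cur=np.arctan2(x[1],x[0]);dy=(yaw-cur+np.pi)%(2*np.pi)-np.pi
    T=np.array([*rw(u,v),z]); D=T-s["position"]
    print("t",s["clock"],"pos",s["position"].round(4),"uv",wr(s["position"]).round(4),"F",s["contact_force"].round(1),"w",round(s["width"],4),"q",s["qpos"].round(2))
    print("tool x heading",round(cur,4),"tz",A[:,2].round(4),"turn about tool z",round(-dy,4))
    print("shift now-frame cm",(A.T@D*100).round(2)," world cm",(D*100).round(2))
E
python3 - <<'E'
from h import *
s,A=tool();print(A.round(3))
go(.083,-.20,.35,YAW);go(.083,-.20,.35,YAW+np.pi)
E
```

```text
[[ 0.382 -0.     0.924]
 [-0.924  0.001  0.382]
 [-0.001 -1.     0.   ]]
t 0.15 pos [ 0.2195 -0.5313  0.4041] uv [-0.3852 -0.5012] F [0.1 0.1 0.1] w 0.0851 q [-1.3   0.28  1.51 -0.    1.36 -0.12]
tool x heading -1.179 tz [9.242e-01 3.818e-01 2.000e-04] turn about tool z -1.2635
shift now-frame cm [-14.54   5.43  53.73]  world cm [44.11 33.96 -5.41]
t 0.15 pos [ 0.2195 -0.5313  0.4041] uv [-0.3852 -0.5012] F [0.1 0.1 0.1] w 0.0851 q [-1.3   0.28  1.51 -0.    1.36 -0.12]
tool x heading -1.179 tz [9.242e-01 3.818e-01 2.000e-04] turn about tool z 1.8781
shift now-frame cm [-14.54   5.43  53.73]  world cm [44.11 33.96 -5.41]
```

{"op": "arm_command", "data": {
  "increments": [0,0,0,-2,0,6,0.6,0,0,0,-2,0,6,0.6,0,0,0,-2,0,6,0.6,0,0,0,-2,0,6,0.6,0,0,0,-2,0,6,0.6,0,0,0,-2,0,6,0.6,0,0,0,-1.5,0,6,0.6,0,0,0,-1,0,6,0.6]
}}

```text
clock: 1.15
position: [0.6057, -0.2154, 0.4046]
ee_rot: [-0.588, 0.588, -0.393, 0.393]
contact_force: [-0.0, -1.0, 1.3]
width: 0.0342
```

{"op": "arm_command", "data": {
  "increments": [0,0,0,0,0,5.7,0.6,0,-0.18,0,0,0,0,0.6,0,-0.18,0,0,0,0,0.6,0,-0.18,0,0,0,0,0.6,0,-0.18,0,0,0,0,0.6,0,-0.18,0,0,0,0,0.6,0,-0.18,0,0,0,0,0.6,0,-0.18,0,0,0,0,0.6]
}}

```text
clock: 2.15
position: [0.6571, -0.1953, 0.4041]
ee_rot: [0.707, -0.706, -0.03, 0.031]
contact_force: [-1.1, 0.1, -0.4]
width: 0.0342
```

```bash
sed -i 's/turn about tool z/turn about tool y/;s/"tz",A\[:,2\]/"ty",A[:,1]/' h.py; python3 - <<'E'
from h import *
go(.083,-.19,.243,YAW)
p=vision.camera_params("wrist");print(-p["R"].T@p["t"])
cv2.imwrite("pics/wrist1.png",vision.get_image("wrist")[:,:,::-1])
cv2.imwrite("pics/top1.png",vision.get_image("top")[:,:,::-1])
E
```

```text
t 2.15 pos [ 0.6571 -0.1953  0.4041] uv [ 0.0792 -0.2033] F [-1.1  0.1 -0.4] w 0.0342 q [-0.39  0.45  1.24 -0.    1.45 -0.48]
tool x heading 0.0869 ty [-1.e-03  3.e-04 -1.e+00] turn about tool y 0.0024
shift now-frame cm [ 0.4  16.11  1.32]  world cm [  0.27   1.36 -16.11]
[ 0.65011381 -0.11352958  0.37272976]
```

View pics/wrist1.png

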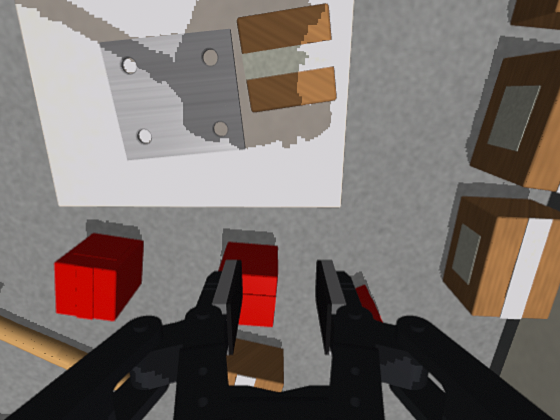

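View pics/top1.png

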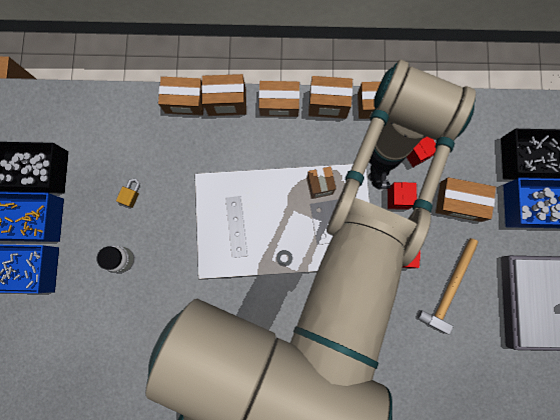

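The wrist view shows the plate with corners near (101,43), (232,29), (245,148) and (129,159). The carton top is at (238,17)–(336,100), and the riser's right corners are at (58,206) and (341,207). The fingers hang clear over the red cube.

```bash
python3 - <<'E'
from h import *
p=vision.camera_params("wrist")
def q(n,uv,z):
    X=ray(p,uv,z)[:,:2];print(n,"uv mm",(wr(X)*1000).round(1).tolist(),"mean",(wr(X).mean(0)*1000).round(1));return X
q("riser R corners",[(58,206),(341,207),(353,0)],.05)
P=q("plate",[(101,43),(232,29),(245,148),(129,159)],.056)
e=P[1]+P[2]-P[0]-P[3];print("plate yaw-riser",np.arctan2(e[1],e[0])-YAW)
q("holes",[(129,65),(209,57),(220,129),(145,136)],.055)
C=q("carton",[(238,17),(329,4),(336,100),(250,111)],.125)
E
```

```text
riser R corners uv mm [[-138.0, -228.2], [140.7, -230.0], [140.6, -51.0]] mean [  47.7 -169.7]
plate uv mm [[-68.5, -83.2], [41.2, -72.9], [48.5, -170.7], [-59.1, -180.6]] mean [  -9.5 -126.8]
plate yaw-riser 0.0926381097014362
holes uv mm [[-48.0, -100.1], [20.6, -93.9], [26.4, -153.7], [-42.1, -159.8]] mean [ -10.8 -126.9]
carton uv mm [[53.7, -76.6], [111.5, -69.5], [118.8, -127.3], [59.6, -134.4]] mean [  85.9 -101.9]
```

{"op": "arm_command", "data": {
  "increments": [0,0,0,0.6,0,1.5,0.6,0,0,0,0,5.5,0,0.6,0,0,0,0,5.5,0,0.6,0,0,0,0,5.0,0,0.6,0,0,0,0,0.5,0,0.6,0,0,0,0,0,0,0.6]
}}

```text
clock: 3.0
position: [0.6627, -0.1796, 0.2408]
ee_rot: [-0.706, 0.707, 0.029, -0.028]
contact_force: [0.7, 0.4, 0.4]
width: 0.0342
```

```bash
python3 - <<'E'
from h import *
go(.085,-.044,.238,YAW)
cv2.imwrite("pics/wrist2.png",vision.get_image("wrist")[:,:,::-1])
E
```

```text
t 3.0 pos [ 0.6627 -0.1796  0.2408] uv [ 0.0862 -0.1881] F [0.7 0.4 0.4] w 0.0342 q [-0.37  0.55  1.47  0.    1.11 -0.45]
tool x heading 0.0806 ty [ 1.6e-03 -4.0e-04 -1.0e+00] turn about tool y -0.0039
shift now-frame cm [-0.17  0.27 14.41]  world cm [-1.33 14.35 -0.28]
```

View pics/wrist2.png

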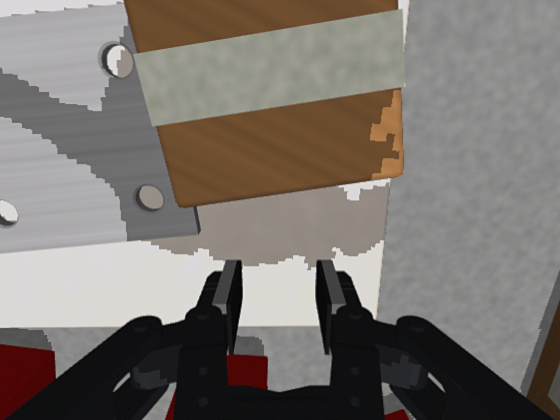

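The fingers are to the right of the carton and centred on it. I'll approach, then push slowly.

{"op": "arm_command", "data": {
  "increments": [0,0,0,0,0.2,2,0.6,0,0,0,0,0,1,0.6,0,0,0,0,0,0.8,0.6,0,0,0,0,0,0.8,0.6,0,0,0,0,0,0.8,0.6,0,0,0,0,0,0.8,0.6,0,0,0,0,0,0.8,0.6,0,0,0,0,0,0.8,0.6]
}}

```text
clock: 4.05
position: [0.6556, -0.1017, 0.2377]
ee_rot: [-0.706, 0.707, 0.029, -0.029]
contact_force: [-0.8, -1.9, 0.9]
width: 0.034
```

```bash
python3 - <<'E'
from h import *
go(.085,-.042,.238,YAW)
cv2.imwrite("pics/wrist3.png",vision.get_image("wrist")[:,:,::-1])
E
```

```text
t 4.05 pos [ 0.6556 -0.1017  0.2377] uv [ 0.0856 -0.11  ] F [-0.8 -1.9  0.9] w 0.034 q [-0.26  0.53  1.53 -0.    1.08 -0.34]
tool x heading 0.0809 ty [ 2.e-04 -2.e-04 -1.e+00] turn about tool y -0.0036
shift now-frame cm [-0.09 -0.03  6.8 ]  world cm [-0.64  6.77  0.03]
```

View pics/wrist3.png

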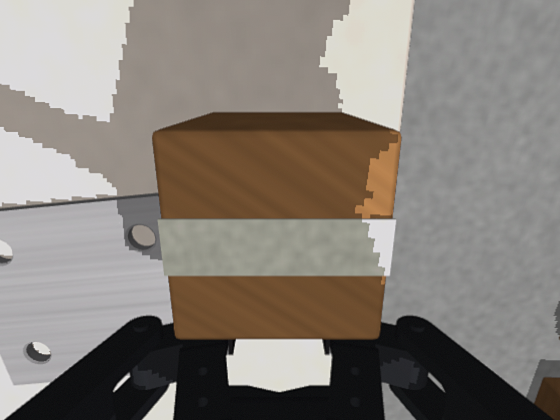

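The carton has squared itself to the fingers and still stands upright, with its top at (153–400, 130–338). I'll continue.

{"op": "arm_command", "data": {
  "increments": [0,0,0,0,0,0.85,0.6,0,0,0,0,0,0.85,0.6,0,0,0,0,0,0.85,0.6,0,0,0,0,0,0.85,0.6,0,0,0,0,0,0.85,0.6,0,0,0,0,0,0.85,0.6,0,0,0,0,0,0.85,0.6,0,0,0,0,0,0.7,0.6]
}}

```text
clock: 5.1
position: [0.6501, -0.0353, 0.2377]
ee_rot: [-0.707, 0.707, 0.029, -0.029]
contact_force: [-0.7, -1.5, 0.2]
width: 0.0343
```

{"op": "arm_command", "data": {
  "increments": [0,0,0,0,0,0,0.6,0,0,0,0,0,-1.5,0.6,0,0,0,0,0,-4,0.6,0,0,0,0,-6,0,0.6,0,0,0,0,-6,0,0.6,0,0,0,0,0,0,0.6]
}}

```text
clock: 5.85
position: [0.6561, -0.0925, 0.3641]
ee_rot: [-0.705, 0.708, 0.032, -0.024]
contact_force: [-0.3, -0.4, 0.3]
width: 0.0341
```

```bash
python3 - <<'E'
from h import *
go(-.11,-.127,.35,YAW-np.pi/2)
cv2.imwrite("pics/wrist4.png",vision.get_image("wrist")[:,:,::-1])
E
```

```text
t 5.85 pos [ 0.6561 -0.0925  0.3641] uv [ 0.0869 -0.1008] F [-0.3 -0.4  0.3] w 0.0341 q [-0.24  0.43  1.38 -0.    1.33 -0.32]
tool x heading 0.0797 ty [ 0.0122 -0.0035 -0.9999] turn about tool y 1.566
shift now-frame cm [-19.69   1.19  -2.71]  world cm [-19.4   -4.27  -1.41]
```

View pics/wrist4.png

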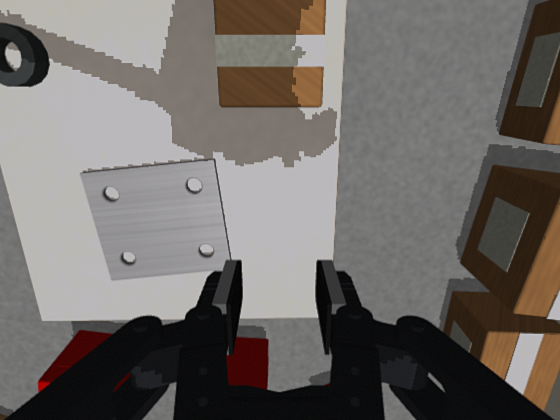

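The carton stands clear at (270,50) in the wrist view. The plate at (155,220) hasn't moved. Next I turn and go behind the plate.

{"op": "arm_command", "data": {
  "increments": [0,0.18,0,0,0,0,0.3,0,0.18,0,0,0,0,0.3,0,0.18,0,0,0,0,0.3,0,0.18,0,0,0,0,0.3,0,0.18,0,0,0,0,0.3,0,0.18,0,0,0,0,0.3,0,0.18,0,0,0,0,0.3,0,0.18,0,0,0,0,0.3]
}}

```text
clock: 6.9
position: [0.6542, -0.0913, 0.3554]
ee_rot: [-0.548, 0.549, -0.447, 0.445]
contact_force: [-0.5, -0.3, -0.2]
width: 0.0599
```

{"op": "arm_command", "data": {
  "increments": [0,0.13,0,0,0,0,0.3,0,0,0,1.3,0,-5,0.3,0,0,0,1.3,0,-5,0.3,0,0,0,0,0,-5,0.3,0,0,0,0,0,-4.7,0.3,0,0,0,0,0,0,0.3]
}}

```text
clock: 7.65
position: [0.4567, -0.1326, 0.3561]
ee_rot: [-0.519, 0.52, -0.482, 0.478]
contact_force: [-0.2, -0.4, 0.8]
width: 0.0602
```

```bash
python3 - <<'E'
from h import *
go(-.108,-.127,.240,YAW-np.pi/2)
cv2.imwrite("pics/wrist5.png",vision.get_image("wrist")[:,:,::-1])
E
```

```text
t 7.65 pos [ 0.4567 -0.1326  0.3561] uv [-0.1152 -0.1239] F [-0.2 -0.4  0.8] w 0.0602 q [-0.43  0.16  1.78 -0.    1.2   1.06]
tool x heading -1.4912 ty [-0.0055  0.0018 -1.    ] turn about tool y -0.0049
shift now-frame cm [ 0.33 11.61  0.79]  world cm [  0.75  -0.25 -11.61]
```

View pics/wrist5.png

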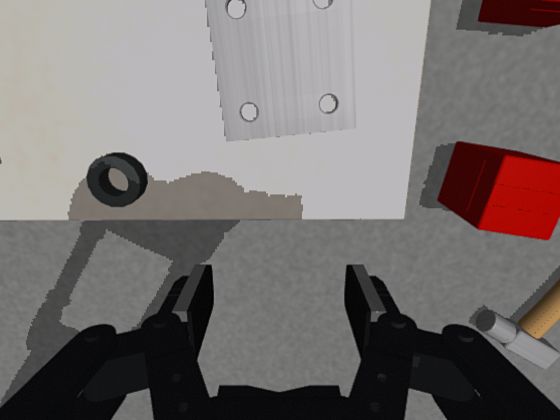

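{"op": "arm_command", "data": {
  "increments": [0,-0.005,0,0.3,0,0.8,0.3,0,0,0,0,5,0,0.3,0,0,0,0,4,0,0.3,0,0,0,0,2,0,0.3,0,0,0,0,0.6,0,0.3,0,0,0,0,0,0,0.3]
}}

```text
clock: 8.45
position: [0.4698, -0.1352, 0.2414]
ee_rot: [-0.521, 0.521, -0.478, 0.478]
contact_force: [0.1, 1.0, 0.5]
width: 0.06
```

```bash
python3 - <<'E'
from h import *
go(-.108,-.127,.226,YAW-np.pi/2)
cv2.imwrite("pics/wrist6.png",vision.get_image("wrist")[:,:,::-1])
E
```

```text
t 8.45 pos [ 0.4698 -0.1352  0.2414] uv [-0.1023 -0.1277] F [0.1 1.  0.5] w 0.06 q [-0.42  0.3   1.93 -0.    0.91  1.06]
tool x heading -1.4834 ty [ 1.e-04 -1.e-04 -1.e+00] turn about tool y 0.0029
shift now-frame cm [-0.07  1.54 -0.57]  world cm [-0.57  0.02 -1.54]
```

View pics/wrist6.png

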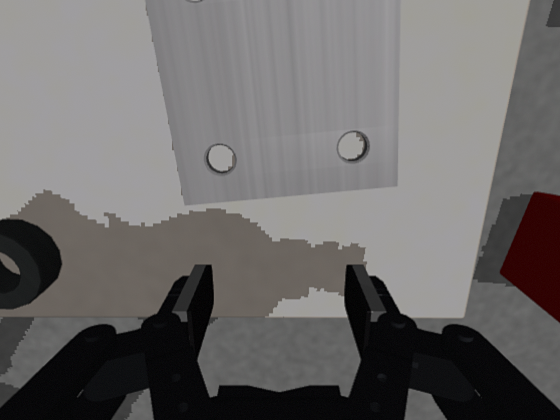

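{"op": "arm_command", "data": {
  "increments": [0,0,0,0,1.0,0,0.3,0,0,0,0,0.5,0,0.3,0,0,0,0,0.2,0,0.3,0,0,0,0,0,0,0.3,0,0,0,0,0,0,0.3]
}}

```text
clock: 9.12
position: [0.4687, -0.1351, 0.2249]
ee_rot: [0.521, -0.521, 0.478, -0.478]
contact_force: [0.8, 0.4, 0.6]
width: 0.0599
```

{"op": "arm_command", "data": {
  "increments": [0,0,0,0,0.1,0,0.3,0,0,0,0,0.1,0,0.3,0,0,0,0,0,0,0.3]
}}

```text
clock: 9.5
position: [0.4686, -0.135, 0.2226]
ee_rot: [-0.521, 0.521, -0.478, 0.478]
contact_force: [-0.1, -0.2, 0.4]
width: 0.0597
```

{"op": "arm_command", "data": {
  "increments": [0,0,0,0,0.1,0,0.3,0,0,0,0,0.1,0,0.3,0,0,0,0,0,0,0.3]
}}

```text
clock: 9.88
position: [0.4686, -0.135, 0.2206]
ee_rot: [-0.521, 0.521, -0.478, 0.478]
contact_force: [-0.1, -0.8, -0.5]
width: 0.0596
```

{"op": "arm_command", "data": {
  "increments": [0,0,0,0,0.1,0,0.3,0,0,0,0,0,0,0.3]
}}

```text
clock: 10.12
position: [0.4686, -0.135, 0.2196]
ee_rot: [-0.521, 0.521, -0.478, 0.478]
contact_force: [0.4, -0.1, 0.4]
width: 0.0598
```

```bash
python3 - <<'E'
from h import *
go(-.10,-.127,.215,YAW-np.pi/2)
cv2.imwrite("pics/wrist7.png",vision.get_image("wrist")[:,:,::-1])
cv2.imwrite("pics/sc7.png",cv2.resize(vision.get_image("scene")[170:290,180:360,::-1],None,fx=4,fy=4))
E
```

```text
t 10.125 pos [ 0.4686 -0.135   0.2196] uv [-0.1035 -0.1273] F [ 0.4 -0.1  0.4] w 0.0598 q [-0.42  0.33  1.96 -0.    0.86  1.06]
tool x heading -1.4841 ty [-1.e-04 -0.e+00 -1.e+00] turn about tool y 0.0022
shift now-frame cm [-0.03  0.46  0.35]  world cm [ 0.35  0.06 -0.46]
```

View pics/wrist7.png

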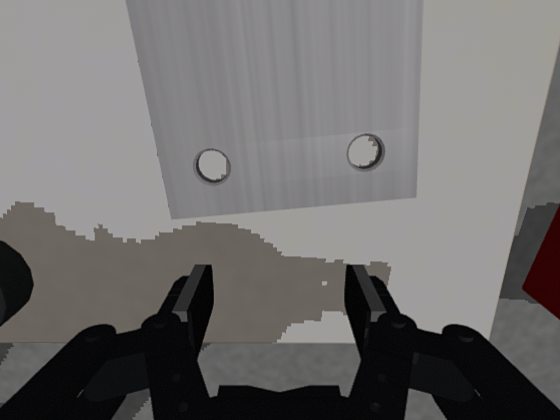

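View pics/sc7.png

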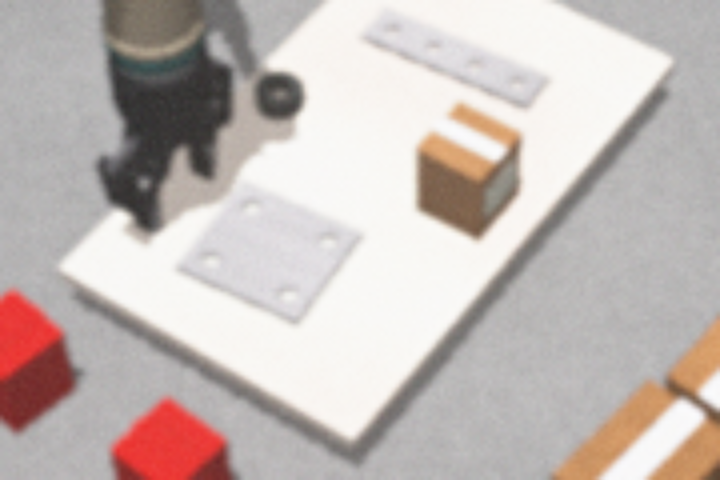

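The scene view shows the fingertips just above the board behind the plate, and the carton standing clear. I'll keep creeping down.

{"op": "arm_command", "data": {
  "increments": [0,0,0,0,0.1,0,0.3,0,0,0,0,0.1,0,0.3,0,0,0,0,0,0,0.3]
}}

```text
clock: 10.6
position: [0.4687, -0.1351, 0.2184]
ee_rot: [0.521, -0.521, 0.478, -0.478]
contact_force: [-0.7, -0.2, 5.7]
width: 0.0593
```

{"op": "arm_command", "data": {
  "increments": [0,0,0,0,0.1,0,0.3,0,0,0,0,0,0,0.3]
}}

```text
clock: 10.85
position: [0.4686, -0.135, 0.2183]
ee_rot: [0.521, -0.521, 0.478, -0.478]
contact_force: [-3.3, 0.4, 15.1]
width: 0.0593
```

{"op": "arm_command", "data": {
  "increments": [0,0,0,0,0.1,0,0.3,0,0,0,0,0,0,0.3]
}}

```text
clock: 11.1
position: [0.4686, -0.135, 0.2183]
ee_rot: [0.521, -0.521, 0.477, -0.478]
contact_force: [-4.8, 2.0, 22.2]
width: 0.0595
```

Contact with the board is at TCP z 0.2184. I'll lift about 2 mm and begin a slow push.

{"op": "arm_command", "data": {
  "increments": [0,0.002,0,0,-0.45,0,0.3,0,0,0,0,0,0,0.3,0,0,0,0,0,0,0.3]
}}

```text
clock: 11.48
position: [0.4685, -0.135, 0.2198]
ee_rot: [-0.521, 0.521, -0.479, 0.478]
contact_force: [1.3, 1.0, -0.3]
width: 0.0598
```

{"op": "arm_command", "data": {
  "increments": [0,0,0,0,0,0.8,0.3,0,0,0,0,0,0.8,0.3,0,0,0,0,0,0.6,0.3,0,0,0,0,0,0.6,0.3,0,0,0,0,0,0.6,0.3,0,0,0,0,0,0.6,0.3,0,0,0,0,0,0.6,0.3,0,0,0,0,0,0,0.3]
}}

```text
clock: 12.48
position: [0.5155, -0.1313, 0.2204]
ee_rot: [0.521, -0.52, 0.478, -0.479]
contact_force: [0.2, -0.0, 0.5]
width: 0.0598
```

```bash
python3 - <<'E'
from h import *
go(.04,-.127,.2201,YAW-np.pi/2)
cv2.imwrite("pics/wrist8.png",vision.get_image("wrist")[:,:,::-1])
E
```

```text
t 12.475 pos [ 0.5155 -0.1313  0.2204] uv [-0.0565 -0.1276] F [ 0.2 -0.   0.5] w 0.0598 q [-0.38  0.38  1.86  0.    0.9   1.11]
tool x heading -1.486 ty [ 2.2e-03 -7.0e-04 -1.0e+00] turn about tool y 0.0003
shift now-frame cm [-0.06  0.05  9.65]  world cm [ 9.61  0.87 -0.03]
```

View pics/wrist8.png

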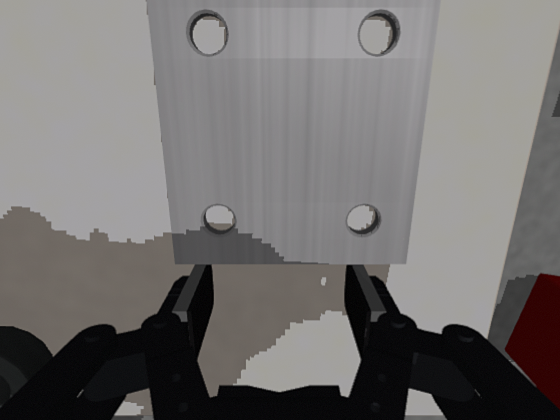

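The plate's rear edge is now level at row 264 against both fingertips, so it has squared up. I'll continue.

{"op": "arm_command", "data": {
  "increments": [0,0,0,0,0,0.7,0.3,0,0,0,0,0,0.7,0.3,0,0,0,0,0,0.7,0.3,0,0,0,0,0,0.7,0.3,0,0,0,0,0,0.7,0.3,0,0,0,0,0,0.7,0.3,0,0,0,0,0,0.7,0.3,0,0,0,0,0,0,0.3]
}}

```text
clock: 13.52
position: [0.5646, -0.127, 0.2202]
ee_rot: [0.521, -0.52, 0.478, -0.479]
contact_force: [0.9, 0.2, 0.1]
width: 0.0598
```

```bash
python3 - <<'E'
from h import *
go(.04,-.127,.2201,YAW-np.pi/2)
cv2.imwrite("pics/wrist9.png",vision.get_image("wrist")[:,:,::-1])
E
```

```text
t 13.525 pos [ 0.5646 -0.127   0.2202] uv [-0.0072 -0.1275] F [0.9 0.2 0.1] w 0.0598 q [-0.34  0.44  1.76  0.    0.94  1.14]
tool x heading -1.4861 ty [ 2.8e-03 -3.0e-04 -1.0e+00] turn about tool y 0.0002
shift now-frame cm [-0.05  0.02  4.72]  world cm [ 4.7   0.45 -0.01]
```

View pics/wrist9.png

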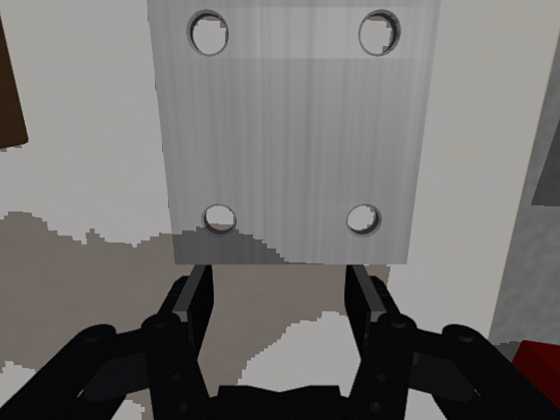

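```bash
python3 - <<'E'
from h import *
p=vision.camera_params("wrist")
H=wr(ray(p,[(208,33),(379,33),(219.5,218),(363.5,219)],.0555));print((H*1000).round(1),H.mean(0)*1000)
print(wr(ray(p,[(175,264),(407,264)],.056))*1000)
d=H[0]+H[1]-H[2]-H[3];print(np.arctan2(d[1],d[0]))
E
```

```text
[[  94.3 -103. ]
 [  94.3 -162.6]
 [  25.6 -103.3]
 [  25.2 -162.7]] [  59.82736895 -132.85552903]
[[   4.66096062  -83.10541935]
 [   4.72097813 -182.81724009]]
0.0028212867629275992
```

{"op": "arm_command", "data": {
  "increments": [0,0,0,0,0,0.7,0.3,0,0,0,0,0,0.7,0.3,0,0,0,0,0,0.7,0.3,0,0,0,0,0,0.7,0.3,0,0,0,0,0,0.7,0.3,0,0,0,0,0,0.7,0.3,0,0,0,0,0,0.7,0.3,0,0,0,0,0,0.5,0.3]
}}

```text
clock: 14.58
position: [0.6177, -0.1224, 0.2201]
ee_rot: [0.521, -0.521, 0.478, -0.478]
contact_force: [-1.6, 0.7, 0.4]
width: 0.0599
```

{"op": "arm_command", "data": {
  "increments": [0,0,0,0,0,0.3,0.3,0,0,0,0,0,0,0.3,0,0,0,0,0,0,0.3]
}}

```text
clock: 14.95
position: [0.6205, -0.1222, 0.2204]
ee_rot: [0.521, -0.52, 0.478, -0.479]
contact_force: [0.3, -0.3, -0.3]
width: 0.0598
```

```bash
python3 - <<'E'
from h import *
go(.058,-.127,.2201,YAW-np.pi/2)
cv2.imwrite("pics/wrist10.png",vision.get_image("wrist")[:,:,::-1])
im=vision.get_image("top");cv2.imwrite("pics/top10.png",im[:,:,::-1])
cv2.imwrite("pics/top10c.png",cv2.resize(im[140:290,180:390,::-1],None,fx=3.8,fy=3.8,interpolation=cv2.INTER_CUBIC))
E
```

```text
t 14.95 pos [ 0.6205 -0.1222  0.2204] uv [ 0.0489 -0.1274] F [ 0.3 -0.3 -0.3] w 0.0598 q [-0.3   0.51  1.63  0.    1.    1.18]
tool x heading -1.4861 ty [ 1.6e-03 -2.0e-04 -1.0e+00] turn about tool y 0.0002
shift now-frame cm [-0.04  0.03  0.91]  world cm [ 0.9   0.11 -0.03]
```

View pics/wrist10.png

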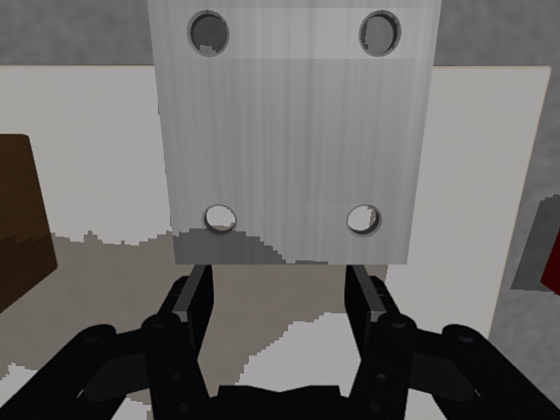

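View pics/top10c.png

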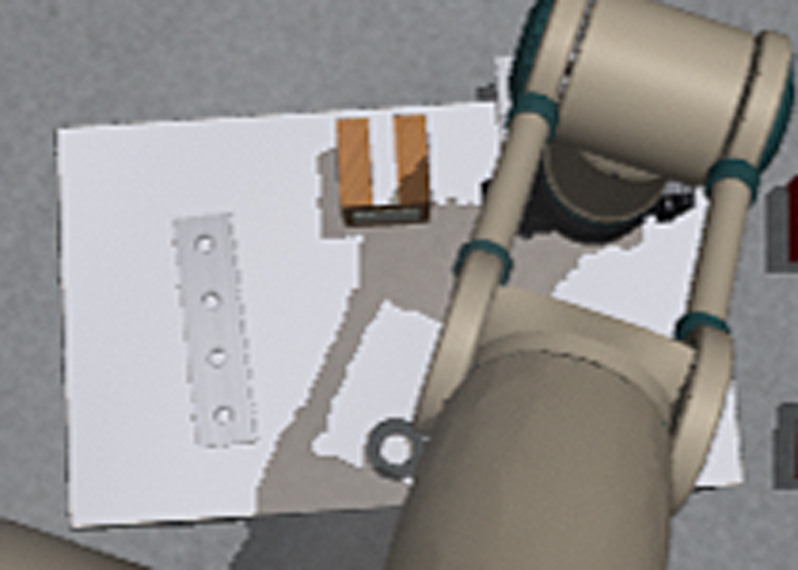

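The riser's far edge is visible in the wrist view at row 66 on both sides of the plate, parallel to the plate's rear edge at row 264. I'll measure the overhang directly from these.

```bash
python3 - <<'E'
from h import *
im=cv2.imread("pics/wrist10.png");p=vision.camera_params("wrist");g=cv2.cvtColor(im,cv2.COLOR_BGR2GRAY).astype(float)
def rowedge(cols,lo,hi):
    return [(c,lo+np.argmax(np.abs(np.diff(g[lo:hi,c-4:c+5].mean(1))))+.5) for c in cols]
E_=rowedge([40,80,120,460,500,530],50,85);print(E_)
e=wr(ray(p,E_,.05))*1000;print(e.round(1))
H=wr(ray(p,[(208.5,33),(379.5,33),(219.5,218.5),(364,219.5)],.0555))*1000;print(H.round(1),H.mean(0))
d=H[0]+H[1]-H[2]-H[3];print(np.arctan2(d[1],d[0]))
r=wr(ray(p,[(176,264),(407,264)],.056))*1000;print(r)
print("overhang by holes",H.mean(0)[0]+55-e[:,0].mean()," by rear",r[:,0].mean()+110-e[:,0].mean())
c=wr(ray(p,[(28,136)],.125))*1000;print("carton corner",c)
E
```

```text
[(40, np.float64(64.5)), (80, np.float64(65.5)), (120, np.float64(65.5)), (460, np.float64(65.5)), (500, np.float64(65.5)), (530, np.float64(65.5))]
[[ 140.5  -38.7]
 [ 140.2  -53.4]
 [ 140.2  -68.3]
 [ 140.3 -195.2]
 [ 140.3 -210.1]
 [ 140.2 -221.2]]
[[ 150.5 -103. ]
 [ 150.5 -162.7]
 [  81.4 -103.1]
 [  81.  -162.9]] [ 115.82227597 -132.93683931]
0.001786612436633791
[[  60.66217405  -83.37625651]
 [  60.72154248 -182.85130879]]
overhang by holes 30.53983264700946  by rear 30.40941493920468
carton corner [[123.38345006 -81.67530729]]
```

{"op": "arm_command", "data": {
  "increments": [0,0,0,0,0,0.5,0.3,0,0,0,0,0,0.45,0.3,0,0,0,0,0,0,0.3,0,0,0,0,0,0,0.3]
}}

```text
clock: 15.55
position: [0.63, -0.1214, 0.2202]
ee_rot: [0.521, -0.52, 0.478, -0.479]
contact_force: [0.2, -0.4, 0.6]
width: 0.0598
```

```bash
python3 - <<'E'
from h import *
go(.058,-.127,.2201,YAW-np.pi/2)
p=vision.camera_params("wrist");im=vision.get_image("wrist")[:,:,::-1];cv2.imwrite("pics/wrist11.png",im);g=cv2.cvtColor(im,cv2.COLOR_BGR2GRAY).astype(float)
E_=[(c,50+np.argmax(np.abs(np.diff(g[50:150,c-4:c+5].mean(1))))+.5) for c in (60,90,120,460,500,530)]
e=wr(ray(p,E_,.05))*1000;print(e.round(1))
r=wr(ray(p,[(176,264),(407,264)],.056))*1000;print("rear-based overhang",r[:,0].mean()+110-e[:,0].mean())
E
```

```text
t 15.55 pos [ 0.63   -0.1214  0.2202] uv [ 0.0585 -0.1274] F [ 0.2 -0.4  0.6] w 0.0598 q [-0.3   0.52  1.61  0.    1.02  1.19]
tool x heading -1.486 ty [ 1.3e-03 -2.0e-04 -1.0e+00] turn about tool y 0.0002
shift now-frame cm [-0.04  0.01 -0.05]  world cm [-0.05  0.03 -0.01]
[[ 140.5  -44.2]
 [ 140.6  -55.6]
 [ 140.6  -67. ]
 [ 140.3 -196.6]
 [ 140.3 -211.8]
 [ 140.3 -223.1]]
rear-based overhang 39.960846238072776
```

View pics/wrist11.png

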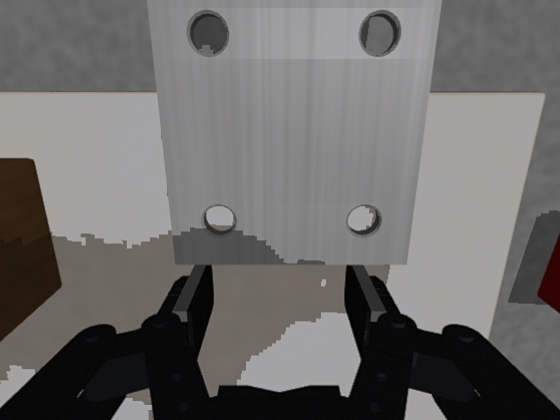

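The overhang is 40 mm, with the riser edge at row ~94 and the plate's rear edge at row 264. I'll back off, lift and look from the top.

{"op": "arm_command", "data": {
  "increments": [0,0,0,0,0,-1,0.3,0,0,0,0,0,-2,0.3,0,0,0,0,-6,0,0.3,0,0,0,0,-6,0,0.3,0,0,0,0,-4,-4,0.3,0,0,0,0,0,-6,0.3,0,0,0,4,0,-4,0.3,0,0,0,6,0,0,0.3]
}}

```text
clock: 16.6
position: [0.4652, -0.2342, 0.3809]
ee_rot: [0.521, -0.521, 0.478, -0.478]
contact_force: [2.1, -0.2, 0.2]
width: 0.0599
```

{"op": "arm_command", "data": {
  "increments": [0,0,0,6,0,0,0.3,0,0,0,6,0,-1,0.3,0,0,0,6,0,-2,0.3,0,0,0,6,0,-2,0.3,0,0,0,4,0,-2,0.3,0,0,0,0,0,0,0.3,0,0,0,0,0,0,0.3]
}}

```text
clock: 17.48
position: [0.4226, -0.5184, 0.3799]
ee_rot: [0.521, -0.52, 0.479, -0.478]
contact_force: [0.1, 1.0, 0.4]
width: 0.0597
```

```bash
python3 - <<'E'
from h import *
im=vision.get_image("top");cv2.imwrite("pics/top12.png",im[:,:,::-1])
cv2.imwrite("pics/top12c.png",cv2.resize(im[140:290,180:390,::-1],None,fx=3.8,fy=3.8,interpolation=cv2.INTER_CUBIC))
cv2.imwrite("pics/sc12.png",vision.get_image("scene")[:,:,::-1])
s=manip.get_state();print(s["clock"],s["position"],s["contact_force"])
E
```

```text
17.575 [ 0.42327387 -0.51759535  0.38035838] [ 0.05177656 -0.11127021  0.04594992]
```

View pics/top12c.png

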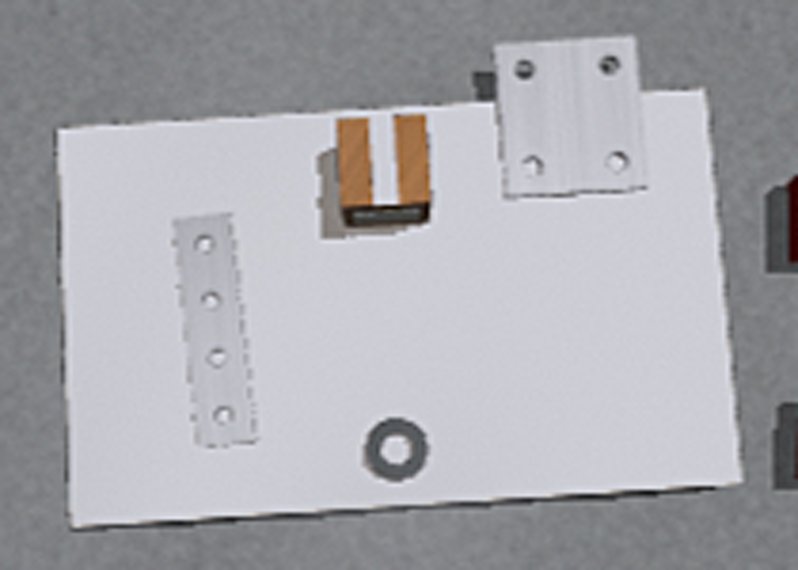

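View pics/sc12.png

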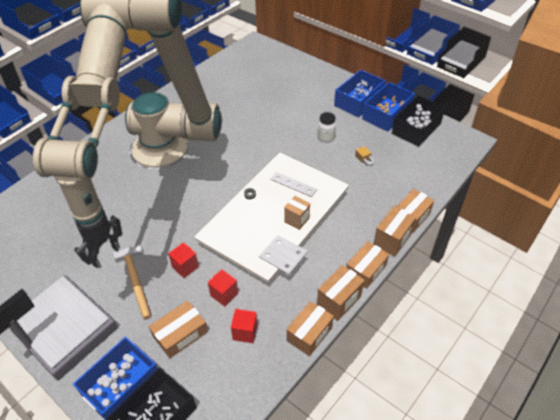

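Both views show the plate overhanging squarely at (570,115) in the crop. The carton stands at (385,165), and the strip and collar are at the same pixels as before (the crop is offset by 38 px). One last number check, then sign off.

```bash
python3 - <<'E'
from h import *
from rig import ticket
p=vision.camera_params("top")
f=lambda a:(np.array(a,float)+.5)/3.8-.5+[180,140]
H=wr(ray(p,f([(524,69),(610,65),(617,161),(533,166)]),.055))*1000
d=H[0]+H[1]-H[2]-H[3];print("plate",H.mean(0),"yaw rel",np.arctan2(d[1],d[0]))
e=wr(ray(p,f([(58,129),(706,90)]),.05))*1000;print("edge",e, "overhang",H.mean(0)[0]+55-e[:,0].mean())
print("carton",wr(ray(p,f([(337,120),(425,115),(430,203),(343,207)]),.125)).mean(0)*1000)
a=cv2.imread("pics/top0.png").astype(int);b=cv2.imread("pics/top12.png").astype(int)
for n,(x0,y0,x1,y1) in dict(strip=(222,190,252,260),collar=(272,246,298,270),jarlock=(90,170,150,280),hammer_box=(415,170,500,340)).items(): print(n,(np.abs(a-b)[y0:y1,x0:x1].max(2)>40).sum())
print(manip.get_state()["clock"]); ticket.sign_off()
E
```

```text
plate [ 124.6750533  -132.11147665] yaw rel 0.0014139857113652135
edge [[ 138.82321244  228.81559528]
 [ 137.9620597  -229.6203732 ]] overhang 41.28241722194781
carton [84.31574504  1.61939418]
strip 0
collar 0
jarlock 0
hammer_box 1729
17.575
the job is handed in; nothing more can be done
```

View pics/top12.png

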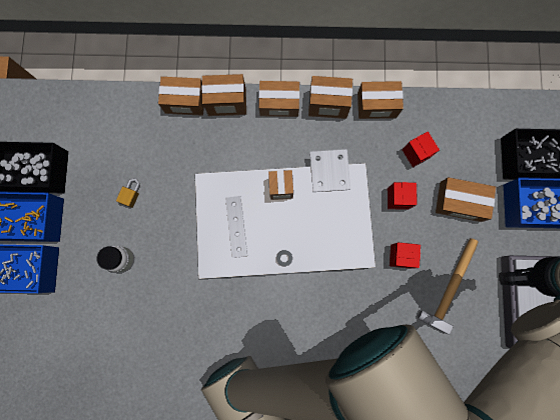

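The job is handed in at about 17.6 s. I pushed the carton about 100 mm to the left, where it stands upright on the riser, clear of both the plate and the strip. Then I pushed the plate from its rear edge with both fingertips until it overhung the far edge.

**Last checks**
- **Overhang:** 40.0 mm from the wrist view and 41.3 mm from the top view. The 1.3 mm difference is within the roughly 2 mm calibration.
- **Squareness:** the plate is within about 0.002 rad of the riser. It shifted about 5 mm to the right as it squared up.
- **Things that had to stay:** the strip, collar, jar and padlock show no pixel change between the first and last top views. The hammer and screw box area did differ in that comparison. The top picture, which I viewed only after handing in, shows both where they were, with the arm's shadow across the hammer.
- **Forces:** the highest reading was about 22 N, when the fingertips lightly touched the board to find its height. The readings taken during the pushes were about 2 N or less.

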